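# Start the freeze-drying line

## Task

Start the freeze-drying line from its loose control boxes, using the closed fingers: press down the raised end of the rocker switch until it has tipped fully over, then press the large round key fully home, then press the long bar key fully home; they stay as they are pressed. Leave the small square key up, press only, without lifting or shoving any box, and leave the vial, beaker, jar and spoon where they are.

Things in the scene. Friction and masses are not known exactly. Their poses are not given: they have to be found in the camera images.
- box_rocker: loose grey box, 90 (its x) x 70 (its y) x 50 mm high, about 0.6 kg, on a 3 mm white mat; origin: centre of its underside, z up; a small black cable gland sticks out of its +x side. On top a 4 mm high black bezel and a white rocker switch (64 mm along x, 34 mm wide, a shallow V) tipping about an axis along y over the box centre. The order of the four boxes in the row varies.
- rocker_end (a point): point on the top face of the rocker's end that is raised at the start, 24 mm from the rocker's axis towards the box's +x, about 72 mm above the box's underside at the start and about 62 mm when tipped over. It moves with the rocker.
- rocker (a joint): rocker angle in rad: 0 = off (the end towards the box's +x raised), 0.4 = on, that end fully down. It stays wherever it is left; tipping it takes about 2 N at the raised end, 3 to 4 N nearer the axis.
- box_round: loose grey box, 90 (its x) x 70 (its y) x 50 mm high, about 0.6 kg, on a 3 mm white mat; origin: centre of its underside, z up; a small black cable gland sticks out of its +x side. On top a 4 mm high black bezel and a white round key, 34 mm in diameter, in a round bezel.
- round_top (a point): round key: centre of the key's top face, which moves with it; 66 mm above the box's underside when the key is up (12 mm above the bezel), 58 mm when home (4 mm above the bezel).
- round (a joint): latching push key: 0 = up, 0.008 (m) = fully home, 8 mm straight down. It resists with about 3 N all the way and stays wherever it is left, there is no spring or click.
- box_bar: loose grey box, 90 (its x) x 70 (its y) x 50 mm high, about 0.6 kg, on a 3 mm white mat; origin: centre of its underside, z up; a small black cable gland sticks out of its +x side. On top a 4 mm high black bezel and a white long bar key, 58 mm along the box's x and 14 mm wide.
- bar_top (a point): bar key: centre of the key's top face, which moves with it; 66 mm above the box's underside when the key is up (12 mm above the bezel), 58 mm when home (4 mm above the bezel).
- bar (a joint): latching push key: 0 = up, 0.008 (m) = fully home, 8 mm straight down. It resists with about 3 N all the way and stays wherever it is left, there is no spring or click.
- box_square: loose grey box, 90 (its x) x 70 (its y) x 50 mm high, about 0.6 kg, on a 3 mm white mat; origin: centre of its underside, z up; a small black cable gland sticks out of its +x side. On top a 4 mm high black bezel and a white small square key, 21 x 21 mm: not to be pressed.
- square_top (a point): square key: centre of the key's top face, which moves with it; 66 mm above the box's underside when the key is up (12 mm above the bezel), 58 mm when home (4 mm above the bezel).
- square (a joint): latching push key: 0 = up, 0.008 (m) = fully home, 8 mm straight down. It resists with about 3 N all the way and stays wherever it is left, there is no spring or click.
- vial: small capped glass vial, 28 mm in diameter and 48 mm high, standing upright between the two middle boxes; origin at the centre of its underside. Leave it.
- beaker: glass beaker, 60 mm in diameter and 75 mm high, standing behind the row of boxes as seen from the robot; origin at the centre of its underside. Leave it.
- jar: capped amber jar, 56 mm in diameter and 80 mm high, standing behind the row; origin at the centre of its underside. Leave it.
- spoon: metal spoon, 170 mm long, lying flat behind the row; its own x runs along it. Leave it.

How it is judged:
By the outcome, as a careful person would: the job done as asked, in the order asked, and still so for the second after the job is handed in, with the robot touching nothing.
It also fails if it takes over 48 s, if anything falls off the work surface, if the arm or the gripper's body presses on something with over 40 N, if the wrist force passes 120 N, or if a joint passes its speed limit or range.

## Robot

A 7-joint arm with a two-finger parallel gripper is mounted at the origin on the work surface. World frame = base frame: x ahead of the robot, y to its left, z up, the work surface at z = 0. Lengths are in m, angles in rad, forces in N, time in s.
With the tool pointing down it reaches from about 0.35 to 0.9 m from the base axis. Payload 8.1 kg.
Tool frame: the origin (TCP) lies midway between the tips of the shut fingers; the grasp point (between the pads) lies 19 mm behind it; z points along the fingers, x is the direction in which the jaws open and shut, and the axes are right-handed (so a half turn about z gives the same grasp; the last joint's range is limited). The gripper opens to 85 mm and grips with 20 to 120 N. Pads are 22 mm wide; open, the fingers measure 114 mm over their backs; the gripper's body (76 mm by 85 mm) begins 54 mm behind the grasp point. The pads swing forward as they close: fully open they stand 13 mm farther back than shut.
Start: joints at [-1.272, 0.434, 0.025, 1.573, -0.012, 1.134, -0.075], TCP at [0.244, 0.575, 0.231] pointing down, gripper open.
Joint ranges: [-2.62, 2.62], [-0.44, 2.09], [-1.27, 1.32], [0.08, 2.57], [-1.32, 4.46], [0.12, 2], [-2.74, 2.74]. Speed limits (rad/s): [2.22, 2.22, 3.01, 3.01, 3.14, 3.14, 3.14].

## Interface

Orientations are given as a rotation vector (axis times angle).
In Python, from plant import get_obs, read_camera, finish_job gives the robot as it stands. The module is installed in compiled form; this text tells all that it offers.
- The arm moves only by the tool send_rows, never from a script. Its argument "moves" is a list of rows, each a list of 7 numbers: the turn, a rotation vector about the tool's x, y, z in rad, then the shift along the tool's x, y, z in cm, then the closure in counts, from 0 (fully open) to 255 (shut). A call has exactly 5 rows; each row is the pose to reach, as a shift and turn from the pose commanded when the call began, along the tool's axes at that moment; what a row does not reach only later rows make up. A row lasts 1/10 s, in which the tool goes at most 50 mm and 8.59 degrees, less where a joint would pass 70% of its speed; a pose out of reach is approached as far as the arm can. A call with a gripper value outside its range is refused whole. The fingers move at their own pace and stop on an object; the grip force is fixed at half the most. Time passes only in rows, so rows that repeat a pose let the fingers close, or fill a call up. It gives the time, the measured TCP pose, the force and the opening at its end, in the units of the state.
- get_obs(): the state, without advancing time (a new reading comes with each control period).
- read_camera(name): name is "scene" or "top" or "wrist"; returns a dict with "image" (384x512x3 uint8, red, green, blue), "camera_matrix" (3x3 intrinsics, pixels), "cam_to_world" (4x4, takes a point from camera to world coordinates). Camera axes: x right, y down, z forward; pixel columns grow to the right and rows downward; lengths in m; the calibration is good to about 2 mm. A picture is of the moment at which its call begins. There is no depth.
- finish_job(): hands the job in, once; it reports no verdict.
The state is a dict: "time_s": time; "joints": joint angles; "dq": joint speeds; "joint_efforts": joint torques, N m; "eef_pos": TCP position; "tcp_rot": TCP orientation; "force": force on the tool from outside, world axes, zero at the start; "torque": the same for the moment, N m; "width": finger opening in m.
Only numpy, scipy, OpenCV 4.12 (cv2) and the standard library are available. Lean on these libraries where they do the work, as an engineer would, in place of code of your own. Each camera call takes 0.05 s, during which the arm holds its last target. There are 200 camera calls.

## Working session

There is one attempt and no reset: what is moved stays moved. The work goes in short steps, Python scripts to look and compute and a tool call to move; the robot and the scene stay as the last step left them, time stands still between calls to the robot, and variables do not carry over. Pictures are saved under pics/ and viewed, about 8 in all and at most 12, crops included, and the job is handed in when it is done.

Besides the shell and the picture viewer there is one more tool, called as name(argument=value, ...), one argument or row to a line, values as JSON. send_rows: Moves the arm, as the interface text tells. Its arguments: {"type":"object","properties":{"moves":{"type":"array","items":{"type":"array","items":{"type":"number"}}}},"required":["moves"]}

```bash
mkdir -p pics
python3 - <<'E'
from plant import *
import cv2,numpy as np
o=get_obs();print({k:np.round(v,3) for k,v in o.items()})
for n in("top","scene"):
    r=read_camera(n);np.savez("pics/%s0.npz"%n,**r);cv2.imwrite("pics/%s0.png"%n,r["image"][:,:,::-1])
    print(n,r["camera_matrix"].round(1).tolist(),r["cam_to_world"].round(3).tolist())
E
```

```text
{'time_s': np.float64(0.0), 'joints': array([-1.272,  0.435,  0.025,  1.574, -0.012,  1.134, -0.075]), 'dq': array([-0.001,  0.002,  0.001, -0.001,  0.001, -0.   ,  0.001]), 'joint_efforts': array([-1.0000e-03, -6.7047e+01,  1.0240e+00, -3.1623e+01,  1.5000e-02,
        1.2000e-02, -0.0000e+00]), 'eef_pos': array([0.244, 0.575, 0.231]), 'tcp_rot': array([ 2.619e+00,  1.733e+00, -2.000e-03]), 'force': array([ 0.637, -0.105,  0.752]), 'torque': array([-0.008,  0.038,  0.04 ]), 'width': np.float64(0.085)}
top [[374.4, 0.0, 257.9], [0.0, 374.4, 191.0], [0.0, 0.0, 1.0]] [[0.013, -0.976, 0.217, 0.438], [-1.0, -0.013, 0.004, 0.012], [-0.001, -0.217, -0.976, 0.886], [0.0, 0.0, 0.0, 1.0]]
scene [[462.6, 0.0, 262.7], [0.0, 462.6, 186.0], [0.0, 0.0, 1.0]] [[0.862, 0.427, -0.272, 0.873], [0.507, -0.728, 0.462, -0.431], [-0.0, -0.536, -0.844, 0.853], [0.0, 0.0, 0.0, 1.0]]
```

View pics/top0.png

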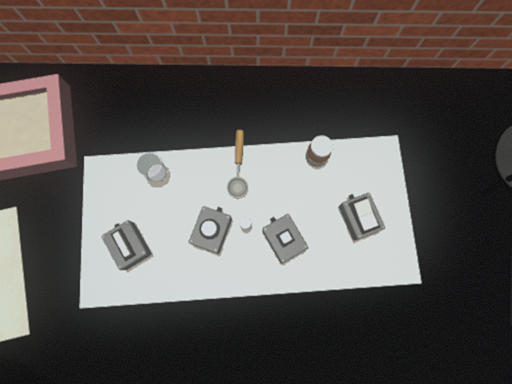

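View pics/scene0.png

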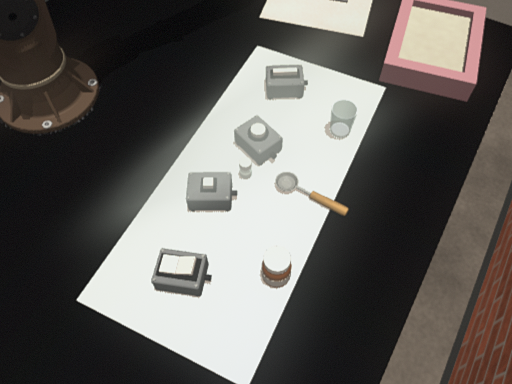

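The top view shows, left to right, the bar at about (122,243), round (209,229), vial (246,224), square (286,238) and rocker (365,215). The glands point up in the image, which is roughly world +x. Next I'll measure the key tops.

```bash
cat > h.py <<'E'
import numpy as np,cv2
def ray(r,uv,z):
    K,T=r["camera_matrix"],r["cam_to_world"]
    d=T[:3,:3]@np.linalg.inv(K)@np.array([uv[0],uv[1],1.]);c=T[:3,3]
    return c+d*(z-c[2])/d[2]
def key(r,uv,z,thr=165,win=28):
    g=r["image"].min(2);m=(g>thr).astype(np.uint8)
    n,l,s,c=cv2.connectedComponentsWithStats(m,connectivity=4)
    i=l[int(uv[1]),int(uv[0])]
    if i==0:return None
    k=cv2.findContours((l==i).astype(np.uint8),0,2)[0][0][:,0].astype(float)
    P=np.array([ray(r,p,z)[:2] for p in k]).astype(np.float32)
    return s[i,4],c[i].round(1),ray(r,c[i],z).round(4),cv2.minAreaRect(P)
E
python3 - <<'E'
from h import *
S={"top":dict(bar=(122,243),round=(209,229),square=(286,238),rocker=(366,220)),"scene":dict(bar=(285,72),round=(258,129),square=(208,183),rocker=(180,266))}
tiles=[]
for n in S:
    r=dict(np.load(f"pics/{n}0.npz"))
    row=[]
    for k,uv in S[n].items():
        for t in(150,185,210): print(n,k,t,key(r,uv,.069,t))
        row.append(cv2.resize(r["image"][uv[1]-30:uv[1]+30,uv[0]-30:uv[0]+30,::-1],(200,200),interpolation=2))
    tiles.append(np.hstack(row))
cv2.imwrite("pics/m.png",np.vstack(tiles))
E
```

```text
top bar 150 (np.int32(165), array([120.9, 243.9]), array([0.4981, 0.3104, 0.069 ]), ((0.49837547540664673, 0.3107542097568512), (0.05713972821831703, 0.013611452654004097), 33.01262664794922))
top bar 185 (np.int32(136), array([120.8, 243.8]), array([0.4983, 0.3106, 0.069 ]), ((0.49837368726730347, 0.3107239603996277), (0.05484519526362419, 0.01170299295336008), 32.19145202636719))
top bar 210 (np.int32(93), array([120.9, 243.8]), array([0.4982, 0.3104, 0.069 ]), ((0.49847590923309326, 0.3105795383453369), (0.05248161405324936, 0.009344273246824741), 33.266021728515625))
top round 150 (np.int32(185), array([208.3, 227.9]), array([0.5352, 0.1224, 0.069 ]), ((0.535685658454895, 0.12242494523525238), (0.03147439286112785, 0.03208426758646965), 46.663814544677734))
top round 185 (np.int32(158), array([208.5, 227.9]), array([0.5353, 0.1219, 0.069 ]), ((0.5362254977226257, 0.12189070135354996), (0.028531091287732124, 0.02870280109345913), 0.7447178959846497))
top round 210 (np.int32(131), array([208.6, 228. ]), array([0.5352, 0.1216, 0.069 ]), ((0.5356823205947876, 0.1213347539305687), (0.
[... 2607 characters left out ...]
606, -0.047555528581142426), (0.018962642177939415, 0.01447202917188406), 30.416189193725586))
scene rocker 150 (np.int32(597), array([177., 264.]), array([ 0.571 , -0.2246,  0.069 ]), ((0.5709331631660461, -0.22455884516239166), (0.06210283562541008, 0.03555065393447876), 26.034013748168945))
scene rocker 185 (np.int32(564), array([176.8, 264. ]), array([ 0.5707, -0.2248,  0.069 ]), ((0.5704562067985535, -0.22493861615657806), (0.060800667852163315, 0.034200891852378845), 27.619770050048828))
scene rocker 210 (np.int32(510), array([176.5, 263.9]), array([ 0.5701, -0.2249,  0.069 ]), ((0.5701596736907959, -0.22498077154159546), (0.05944858118891716, 0.03204670548439026), 25.706153869628906))
```

View pics/m.png

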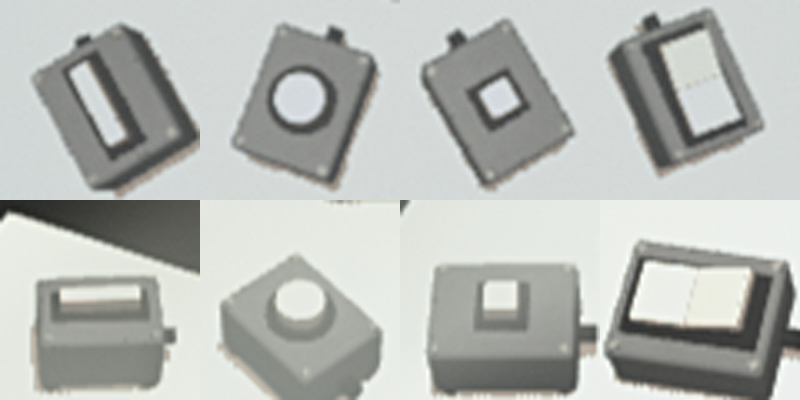

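The measurements from the two views agree:
- **Bar:** (0.498, 0.310)
- **Round:** (0.535, 0.122)
- **Rocker axis:** (0.570, -0.224), yaw about 22°. The raised end is towards the gland, at about (0.592, -0.215).

I'll close the fingers and move over the rocker end, turning to line up with it.

```bash
cat >> h.py <<'E'
from scipy.spatial.transform import Rotation as R
def to(x,y,z,yaw_y=None):
    from plant import get_obs
    o=get_obs();M=R.from_rotvec(o["tcp_rot"]).as_matrix()
    print("pos",o["eef_pos"].round(4),"F",o["force"].round(1),"t",round(o["time_s"],2),"tool y deg",np.degrees(np.arctan2(M[1,1],M[0,1])).round(1),"zaxis",M[:,2].round(3),"w",round(o["width"],3))
    print("shift cm",(M.T@(np.array([x,y,z])-o["eef_pos"])*100).round(2))
E
python3 -c "
from h import *
to(.592,-.215,.231)"
```

```text
pos [0.2443 0.5748 0.2306] F [ 0.9  0.1 -0.5] t 0.1 tool y deg -23.0 zaxis [-0.    -0.001 -1.   ] w 0.085
shift cm [-5.909e+01  6.289e+01  5.000e-02]
```

send_rows(
  moves=[
    [0,0,-0.14,-3.3,3.5,0,255],
    [0,0,-0.28,-6.6,7,0,255],
    [0,0,-0.4,-9.9,10.5,0,255],
    [0,0,-0.4,-13.2,14,0,255],
    [0,0,-0.4,-16.5,17.5,0,255],
  ],
)

```text
time_s: 0.6
eef_pos: [0.3413, 0.3528, 0.2311]
tcp_rot: [2.223, 2.22, -0.001]
force: [1.1, -0.3, 0.8]
width: 0.0122
```

```bash
python3 -c "
from h import *
to(.592,-.215,.18)"
```

```text
pos [0.3413 0.3528 0.2311] F [ 1.1 -0.3  0.8] t 0.6 tool y deg -0.1 zaxis [-0. -0. -1.] w 0.012
shift cm [-56.74  25.16   5.12]
```

send_rows(
  moves=[
    [0,0,-0.1,-4.5,2,0,255],
    [0,0,-0.2,-9,4,0,255],
    [0,0,-0.3,-13.5,6,0,255],
    [0,0,-0.39,-18,8,0,255],
    [0,0,-0.39,-22.5,10,0,255],
  ],
)

```text
time_s: 1.1
eef_pos: [0.4408, 0.1277, 0.2313]
tcp_rot: [-1.747, -2.611, -0.0]
force: [1.1, 0.4, -0.1]
width: 0.0003
```

```bash
python3 -c "
from h import *
to(.592,-.215,.16)"
```

```text
pos [0.4408 0.1277 0.2313] F [ 1.1  0.4 -0.1] t 1.1 tool y deg 22.4 zaxis [ 0.  0. -1.] w 0.0
shift cm [-37.45   0.9    7.13]
```

send_rows(
  moves=[
    [0,0,0,-4.5,0.1,0.5,255],
    [0,0,0,-9,0.2,1,255],
    [0,0,0,-13.5,0.3,2,255],
    [0,0,0,-18,0.4,3,255],
    [0,0,0,-22.5,0.5,4,255],
  ],
)

```text
time_s: 1.6
eef_pos: [0.5306, -0.0783, 0.1908]
tcp_rot: [-1.751, -2.608, -0.0]
force: [0.4, 0.7, 0.2]
width: -0.0003
```

send_rows(
  moves=[
    [0,0,0,-4.5,0.1,1,255],
    [0,0,0,-9,0.2,2,255],
    [0,0,0,-13,0.3,3,255],
    [0,0,0,-15,0.4,4,255],
    [0,0,0,-15,0.4,4,255],
  ],
)

```text
time_s: 2.1
eef_pos: [0.5899, -0.2176, 0.1493]
tcp_rot: [-1.756, -2.603, 0.004]
force: [0.9, 0.6, -0.0]
width: -0.0
```

Run:
```python
from h import *
from plant import *
to(.592,-.215,.09)
for n in("scene","wrist"):
    r=read_camera(n);np.savez(f"pics/{n}1.npz",**r);im=r["image"][:,:,::-1]
    cv2.imwrite(f"pics/{n}1.png",im)
a=cv2.imread("pics/scene1.png")[150:340,80:300];b=cv2.imread("pics/wrist1.png")
cv2.imwrite("pics/c1.png",np.hstack([cv2.resize(a,(400,345)),cv2.resize(b,(400,345))]))
```

```text
pos [ 0.5899 -0.2176  0.1493] F [ 0.9  0.6 -0. ] t 2.1 tool y deg 22.0 zaxis [-0.003 -0.001 -1.   ] w -0.0
shift cm [0.17 0.31 5.93]
```

View pics/c1.png

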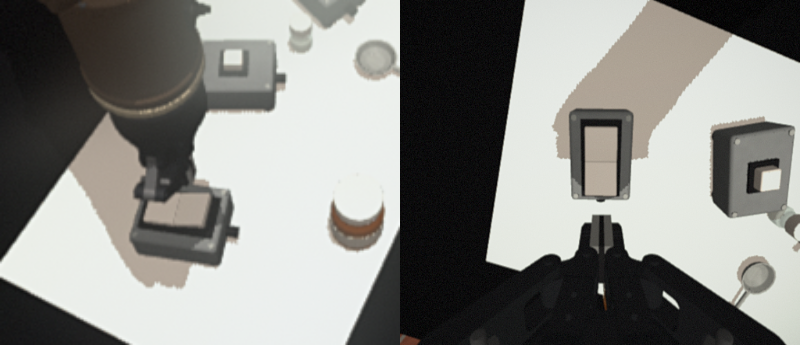

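The wrist view shows the rocker box lined up with the tool, gland side nearest, with the rocker's midline at about (257,179) in full-image pixels. I'll cross-check its position while lowering.

send_rows(
  moves=[
    [0,0,0,0,0.2,2,255],
    [0,0,0,0.1,0.3,4,255],
    [0,0,0,0.1,0.3,5.9,255],
    [0,0,0,0.1,0.3,5.9,255],
    [0,0,0,0.1,0.3,5.9,255],
  ],
)

```text
time_s: 2.7
eef_pos: [0.5933, -0.2107, 0.093]
tcp_rot: [-1.749, -2.609, -0.001]
force: [-0.1, -0.4, 1.2]
width: -0.0001
```

Run:
```python
from h import *
r=dict(np.load("pics/wrist1.npz"))
for z in(.065,.075): print(ray(r,(257,179),z).round(4))
to(.592,-.215,.075)
```

```text
[ 0.5716 -0.2246  0.065 ]
[ 0.5691 -0.2256  0.075 ]
pos [ 0.5933 -0.2107  0.093 ] F [-0.1 -0.4  1.2] t 2.7 tool y deg 22.3 zaxis [ 0.     0.001 -1.   ] w -0.0
shift cm [-0.35 -0.29  1.8 ]
```

send_rows(
  moves=[
    [0,0,0,-0.4,-0.1,0,255],
    [0,0,0,-0.4,-0.1,0.8,255],
    [0,0,0,-0.4,-0.1,1.4,255],
    [0,0,0,-0.4,-0.1,1.7,255],
    [0,0,0,-0.4,-0.1,2.0,255],
  ],
)

```text
time_s: 3.2
eef_pos: [0.5945, -0.2156, 0.0723]
tcp_rot: [1.751, 2.608, 0.001]
force: [1.8, 1.6, 1.6]
width: 0.0004
```

send_rows(
  moves=[
    [0,0,0,0,0,0.2,255],
    [0,0,0,0,0,0.35,255],
    [0,0,0,0,0,0.5,255],
    [0,0,0,0,0,0.6,255],
    [0,0,0,0,0,0.6,255],
  ],
)

```text
time_s: 3.7
eef_pos: [0.5939, -0.2159, 0.0663]
tcp_rot: [1.751, 2.608, 0.0]
force: [0.8, 0.7, 2.1]
width: 0.0
```

send_rows(
  moves=[
    [0,0,0,0,0,0.05,255],
    [0,0,0,0,0,0.1,255],
    [0,0,0,0,0,0.15,255],
    [0,0,0,0,0,0.2,255],
    [0,0,0,0,0,0.2,255],
  ],
)

```text
time_s: 4.2
eef_pos: [0.5941, -0.216, 0.0654]
tcp_rot: [1.751, 2.607, 0.001]
force: [-1.3, 2.9, 12.7]
width: -0.0002
```

Force has jumped to 12.7 N at z = 0.0654, which matches the expected end stop. One slight extra push, then lift.

send_rows(
  moves=[
    [0,0,0,0,0,0.05,255],
    [0,0,0,0,0,0.1,255],
    [0,0,0,0,0,0.1,255],
    [0,0,0,0,0,0.1,255],
    [0,0,0,0,0,0.1,255],
  ],
)

```text
time_s: 4.7
eef_pos: [0.5942, -0.216, 0.0652]
tcp_rot: [1.751, 2.607, 0.002]
force: [-3.5, 2.6, 20.6]
width: 0.0
```

send_rows(
  moves=[
    [0,0,0,0,0,-0.3,255],
    [0,0,0,0,0,-2,255],
    [0,0,0,0,0,-5,255],
    [0,0,0,0,0,-7.5,255],
    [0,0,0,0,0,-7.5,255],
  ],
)

```text
time_s: 5.2
eef_pos: [0.5949, -0.2171, 0.1414]
tcp_rot: [1.75, 2.604, 0.001]
force: [-0.8, 0.2, -0.1]
width: 0.0002
```

Run:
```python
from h import *
from plant import *
to(.5353,.1215,.14)
for n in("top","wrist"):
    r=read_camera(n);np.savez(f"pics/{n}2.npz",**r)
    cv2.imwrite(f"pics/{n}2.png",r["image"][:,:,::-1])
b=cv2.imread("pics/wrist2.png")
cv2.imwrite("pics/c2.png",cv2.resize(b[80:300,180:400],(600,600)))
```

```text
pos [ 0.5949 -0.2171  0.1414] F [-0.8  0.2 -0.1] t 5.2 tool y deg 22.2 zaxis [ 0.004 -0.002 -1.   ] w 0.0
shift cm [33.6   7.28  0.06]
```

View pics/c2.png

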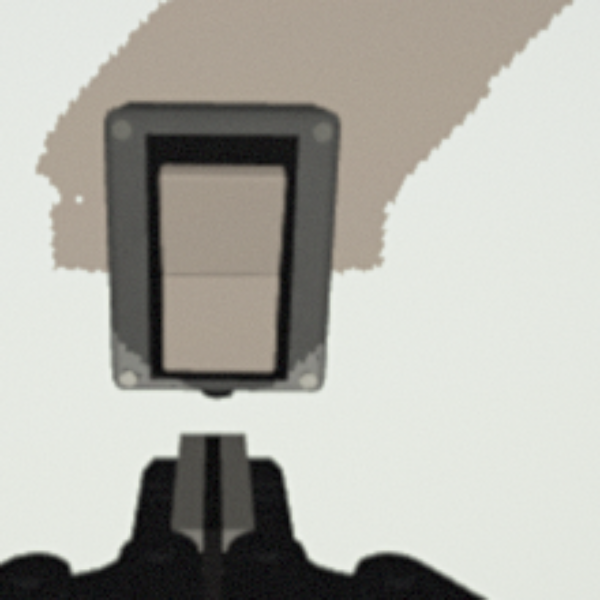

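The near (gland) end is now down and the far end is raised, at crop (225,170). The box hasn't moved. On to the round key.

send_rows(
  moves=[
    [0,0,0,4.5,1,0,255],
    [0,0,0,9,2,0,255],
    [0,0,0,13.5,3,0,255],
    [0,0,0,18,4,0,255],
    [0,0,0,22.5,5,0,255],
  ],
)

```text
time_s: 5.8
eef_pos: [0.5531, 0.0126, 0.1368]
tcp_rot: [-1.751, -2.606, 0.003]
force: [0.7, 0.5, -0.5]
width: -0.0001
```

send_rows(
  moves=[
    [0,0,0,4.5,1,0,255],
    [0,0,0,9,2,0,255],
    [0,0,0,11,2.3,0,255],
    [0,0,0,11,2.3,0,255],
    [0,0,0,11,2.3,0,255],
  ],
)

```text
time_s: 6.3
eef_pos: [0.5337, 0.1213, 0.1372]
tcp_rot: [-1.75, -2.608, 0.003]
force: [-0.1, -0.8, 0.5]
width: 0.0001
```

Run:
```python
from h import *
from plant import *
to(.5353,.1215,.08)
r=read_camera("wrist");np.savez("pics/wrist3.npz",**r)
K,T=r["camera_matrix"],r["cam_to_world"]
p=np.linalg.inv(T)@[.5353,.1215,.069,1];uv=K@p[:3]/p[2];print(uv)
for t in(130,170,200):
    print(key(r,uv[:2],.069,t))
```

```text
pos [0.5337 0.1213 0.1372] F [-0.1 -0.8  0.5] t 6.3 tool y deg 22.3 zaxis [-0.002 -0.001 -1.   ] w 0.0
shift cm [-0.04  0.17  5.72]
[258.79954065 211.2003135    1.        ]
None
None
None
```

The key is in the arm's shadow, so the brightness mask fails. The two earlier views agreed to about 1 mm, which is enough to press on.

send_rows(
  moves=[
    [0,0,0,0,0.1,2,255],
    [0,0,0,0,0.2,4,255],
    [0,0,0,0,0.2,6,255],
    [0,0,0,0,0.2,6.5,255],
    [0,0,0,0,0.2,6.6,255],
  ],
)

```text
time_s: 6.85
eef_pos: [0.5361, 0.1208, 0.0717]
tcp_rot: [-1.754, -2.606, 0.003]
force: [-0.1, 0.4, -0.7]
width: -0.0002
```

send_rows(
  moves=[
    [0,0,0,0,0,0.2,255],
    [0,0,0,0,0,0.4,255],
    [0,0,0,0,0,0.6,255],
    [0,0,0,0,0,0.75,255],
    [0,0,0,0,0,0.8,255],
  ],
)

```text
time_s: 7.35
eef_pos: [0.5371, 0.1223, 0.0647]
tcp_rot: [1.751, 2.607, 0.001]
force: [0.8, -1.3, 2.5]
width: 0.0001
```

send_rows(
  moves=[
    [0,0,0,0,0,0.15,255],
    [0,0,0,0,0,0.25,255],
    [0,0,0,0,0,0.35,255],
    [0,0,0,0,0,0.4,255],
    [0,0,0,0,0,0.4,255],
  ],
)

```text
time_s: 7.85
eef_pos: [0.5368, 0.1226, 0.061]
tcp_rot: [1.751, 2.608, 0.001]
force: [-0.7, -2.0, 11.4]
width: 0.0001
```

send_rows(
  moves=[
    [0,0,0,0,0,0.05,255],
    [0,0,0,0,0,0.1,255],
    [0,0,0,0,0,0.1,255],
    [0,0,0,0,0,0.1,255],
    [0,0,0,0,0,0.1,255],
  ],
)

```text
time_s: 8.35
eef_pos: [0.5369, 0.1226, 0.0609]
tcp_rot: [1.751, 2.607, 0.002]
force: [-4.7, -2.0, 22.3]
width: -0.0001
```

The round key is home: z = 0.061 as expected, with the force rising to 22 N. I'll lift and go to the bar.

send_rows(
  moves=[
    [0,0,0,0,0,-0.3,255],
    [0,0,0,0,0,-2,255],
    [0,0,0,0,0,-5,255],
    [0,0,0,0,0,-8,255],
    [0,0,0,0,0,-8,255],
  ],
)

```text
time_s: 8.85
eef_pos: [0.538, 0.1234, 0.1425]
tcp_rot: [1.75, 2.606, 0.007]
force: [0.6, 1.5, -0.3]
width: 0.0003
```

```bash
python3 -c "
from h import *
to(.4983,.3102,.14)"
```

```text
pos [0.538  0.1234 0.1425] F [ 0.6  1.5 -0.3] t 8.85 tool y deg 22.3 zaxis [ 0.004  0.002 -1.   ] w 0.0
shift cm [18.79  3.4   0.27]
```

send_rows(
  moves=[
    [0,0,0,4.7,0.8,0,255],
    [0,0,0,9.4,1.7,0,255],
    [0,0,0,14,2.5,0,255],
    [0,0,0,18.8,3.4,0,255],
    [0,0,0,18.8,3.4,0,255],
  ],
)

```text
time_s: 9.35
eef_pos: [0.4924, 0.3181, 0.138]
tcp_rot: [-1.734, -2.614, -0.002]
force: [-0.3, -0.4, -0.1]
width: -0.0004
```

Run:
```python
from h import *
from plant import *
r=read_camera("wrist")
to(.4983,.3102,.073)
K,T=r["camera_matrix"],r["cam_to_world"]
im=r["image"][:,:,::-1].copy()
p=np.linalg.inv(T)@[.4983,.3102,.069,1];uv=K@p[:3]/p[2];print(uv)
cv2.circle(im,tuple(uv[:2].astype(int)),2,(0,0,255),-1)
cv2.imwrite("pics/w4.png",im)
```

```text
pos [0.4939 0.3138 0.138 ] F [ 0.4 -1.3  0.1] t 9.4 tool y deg 22.7 zaxis [-0.003  0.001 -1.   ] w 0.0
shift cm [-0.51  0.28  6.49]
[246.97942156 211.66932171   1.        ]
```

View pics/w4.png

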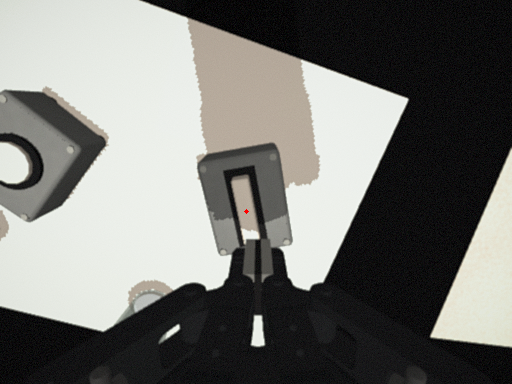

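The red target dot at (247,212) sits on the bar key's centreline. Descending now.

send_rows(
  moves=[
    [0,0,0,0,0,2,255],
    [0,0,0,0,0,4,255],
    [0,0,0,0,0,5.5,255],
    [0,0,0,0,0,5.5,255],
    [0,0,0,0,0,5.5,255],
  ],
)

```text
time_s: 9.9
eef_pos: [0.4966, 0.3083, 0.0841]
tcp_rot: [-1.752, -2.607, 0.002]
force: [-0.6, 0.4, -0.0]
width: -0.0006
```

```bash
python3 -c "
from h import *
to(.4983,.3102,.069)"
```

```text
pos [0.4966 0.3083 0.0841] F [-0.6  0.4 -0. ] t 9.9 tool y deg 22.2 zaxis [-0.001 -0.001 -1.   ] w -0.001
shift cm [0.11 0.23 1.51]
```

send_rows(
  moves=[
    [0,0,0,0.1,0.2,0.5,255],
    [0,0,0,0.1,0.2,1.0,255],
    [0,0,0,0.1,0.2,1.3,255],
    [0,0,0,0.1,0.2,1.5,255],
    [0,0,0,0.1,0.2,1.7,255],
  ],
)

```text
time_s: 10.4
eef_pos: [0.4982, 0.311, 0.0674]
tcp_rot: [-1.751, -2.608, -0.0]
force: [-1.3, -0.0, 2.5]
width: 0.0004
```

send_rows(
  moves=[
    [0,0,0,0,0,0.2,255],
    [0,0,0,0,0,0.4,255],
    [0,0,0,0,0,0.55,255],
    [0,0,0,0,0,0.65,255],
    [0,0,0,0,0,0.65,255],
  ],
)

```text
time_s: 10.9
eef_pos: [0.4981, 0.3111, 0.0611]
tcp_rot: [-1.751, -2.608, -0.0]
force: [-1.7, -1.2, 5.7]
width: -0.0002
```

send_rows(
  moves=[
    [0,0,0,0,0,0.07,255],
    [0,0,0,0,0,0.15,255],
    [0,0,0,0,0,0.2,255],
    [0,0,0,0,0,0.2,255],
    [0,0,0,0,0,0.2,255],
  ],
)

```text
time_s: 11.4
eef_pos: [0.4983, 0.3111, 0.0609]
tcp_rot: [-1.751, -2.608, -0.002]
force: [-7.7, -5.5, 26.3]
width: 0.0001
```

send_rows(
  moves=[
    [0,0,0,0,0,-0.3,255],
    [0,0,0,0,0,-2,255],
    [0,0,0,0,0,-6,255],
    [0,0,0,0,0,-10,255],
    [0,0,0,0,0,-14,255],
  ],
)

```text
time_s: 11.9
eef_pos: [0.4981, 0.3109, 0.2001]
tcp_rot: [1.751, 2.608, -0.0]
force: [0.1, -0.2, 0.5]
width: -0.0002
```

```bash
python3 -c "
from h import *
to(.30,.50,.23)"
```

```text
pos [0.4981 0.3109 0.2001] F [ 0.1 -0.2  0.5] t 11.9 tool y deg 22.2 zaxis [-0. -0. -1.] w -0.0
shift cm [ 25.   -11.18  -3.  ]
```

The bar is home as well: it stopped at z = 0.061 with 26 N. I'll move clear and check.

send_rows(
  moves=[
    [0,0,0,4.5,-2,-0.5,255],
    [0,0,0,9,-4,-1,255],
    [0,0,0,13.5,-6,-1.5,255],
    [0,0,0,18,-8,-2,255],
    [0,0,0,22,-10,-2.5,255],
  ],
)

```text
time_s: 12.4
eef_pos: [0.3204, 0.4786, 0.224]
tcp_rot: [-1.75, -2.609, -0.001]
force: [0.2, 0.2, 0.1]
width: 0.0
```

Run:
```python
from h import *
from plant import *
S={"top":dict(bar=(122,243),round=(209,229),square=(286,238),rocker=(366,220)),"scene":dict(bar=(285,72),round=(258,129),square=(208,183),rocker=(180,266))}
tiles=[]
for n in S:
    r=read_camera(n);o=dict(np.load(f"pics/{n}0.npz"))
    d=np.abs(r["image"].astype(int)-o["image"]).max(2)>50
    c=cv2.connectedComponentsWithStats(d.astype(np.uint8))
    print(n,[(s[:4].tolist(),int(s[4])) for s in c[2][1:] if s[4]>12])
    row=[]
    for k,uv in S[n].items():
        q=key(r,uv,.069 if k=="square" else .061,170 if n=="top" else 200); print(n,k,q and (q[0],q[1],q[2]))
        row.append(cv2.resize(r["image"][uv[1]-30:uv[1]+30,uv[0]-30:uv[0]+30,::-1],(200,200),interpolation=2))
    tiles.append(np.hstack(row))
cv2.imwrite("pics/m5.png",np.vstack(tiles))
```

```text
top [([367, 199, 4, 7], 14), ([353, 204, 4, 9], 16), ([374, 215, 5, 9], 14), ([360, 221, 18, 10], 42), ([113, 231, 12, 26], 44), ([119, 233, 12, 24], 37)]
top bar (np.int32(150), array([122. , 244.1]), array([0.4982, 0.3109, 0.061 ]))
top round (np.int32(165), array([208.7, 228.3]), array([0.5354, 0.1225, 0.061 ]))
top square (np.int32(82), array([285.4, 237. ]), array([ 0.5177, -0.0464,  0.069 ]))
top rocker (np.int32(403), array([365.3, 213.6]), array([ 0.5727, -0.225 ,  0.061 ]))
scene [([273, 68, 24, 3], 50), ([273, 72, 24, 3], 61), ([251, 123, 14, 5], 29), ([251, 132, 14, 5], 27), ([162, 252, 16, 6], 32), ([179, 256, 19, 22], 114), ([159, 269, 12, 5], 31)]
scene bar (np.int32(71), array([284.7,  72. ]), array([0.4987, 0.3097, 0.061 ]))
scene round (np.int32(126), array([257.5, 131. ]), array([0.5354, 0.1205, 0.061 ]))
scene square (np.int32(84), array([207.7, 181. ]), array([ 0.5181, -0.0474,  0.069 ]))
scene rocker (np.int32(587), array([177.5, 264.1]), array([ 0.5689, -0.2223,  0.061 ]))
```

View pics/m5.png

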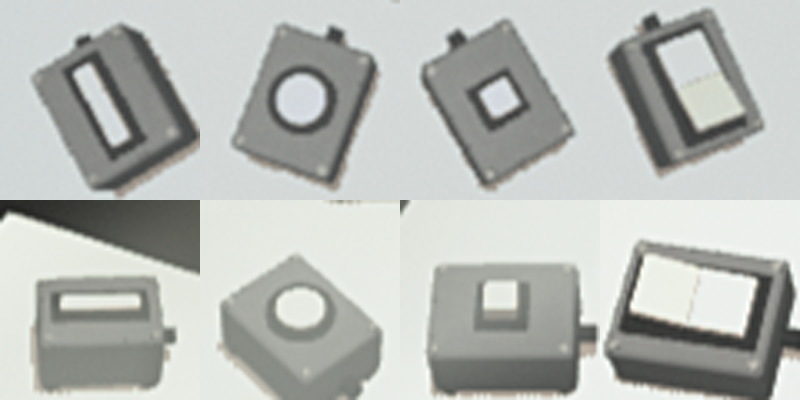

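The picture shows the rocker tipped, with its shading swapped, and the round and bar keys home. The square key is still up. Only the pixels at the three pressed controls changed, so no box or other object has moved. Handing in.

```bash
python3 -c "
from plant import *
print(finish_job())"
```

```text
the job is handed in; nothing more can be done
None
```

I tipped the rocker fully over, then pressed the round key home, then the bar key, all with the closed fingers. I handed the job in with the arm clear at about 12.5 s of the 48 s.

- **End stops:** each control stopped at its expected height: 65 mm for the rocker end and 61 mm for both keys. The last contact forces read were 21, 22 and 26 N.
- **Before and after pictures:** only the three pressed controls changed between the pictures. The square key is still up, and no box, vial, beaker, jar or spoon shows any movement.
- **Check that failed:** the close-up brightness mask on the round key found nothing because the key was in the arm's shadow. I pressed it using the position from the two fixed cameras, which agreed to about 1 mm.

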